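# Close the hardware tubs on the garage bench

### The job

Put the lids back on the three open hardware tubs: each tub gets the lid of its own shape (round, square, oblong), properly seated so that it lies flat on the rim all round. Leave the small spare lid, the tape measure and the castor where they are, and keep the tubs standing upright on the bench.

Things in the scene. Friction and masses are not known exactly. Their poses are not given: they have to be found in the camera images.
- tub_round_rim (a point): Black plastic tub, ROUND, open, 104 mm outside and 96 mm inside diameter, 60 mm tall, hardware in the bottom (below 40 mm). Loose, about 0.7 kg. Point: centre of the mouth at rim height, 60 mm above the bench; tub's axes, z up. With its lid seated (plug inside, plate on the rim) the lid's handle point is 37 mm above this point.
- tub_square_rim (a point): Black plastic tub, SQUARE, open, 96 x 96 mm outside, 88 x 88 mm inside, 60 mm tall, hardware in the bottom (below 40 mm). Loose, about 0.7 kg. Point: centre of the mouth at rim height, 60 mm above the bench; tub's axes, z up. With its lid seated (plug inside, plate on the rim) the lid's handle point is 37 mm above this point.
- tub_oblong_rim (a point): Black plastic tub, OBLONG, open, 124 mm (its x) x 80 mm (its y) outside, 116 x 72 mm inside, 60 mm tall, hardware in the bottom (below 40 mm). Loose, about 0.7 kg. Point: centre of the mouth at rim height, 60 mm above the bench; tub's axes, z up. With its lid seated (plug inside, plate on the rim) the lid's handle point is 37 mm above this point.
- lid_round_grip (a point): Yellow plastic lid, ROUND, plate 114 mm across; its round plug is 86 mm across (5 mm to spare all round in the round tub). Lies plug down. From the underside up: plug 8 mm, plate 5, gap 24 under a bridge handle, whose bar is 70 mm long (lid's x), 20 wide (y), 16 high. Point: centre of the bar, 45 mm above the underside, mid-lid; z up. About 90 g, loose.
- lid_square_grip (a point): Yellow plastic lid, SQUARE, plate 106 x 106 mm; its square plug is 78 x 78 mm (5 mm to spare each side; any quarter turn fits). Lies plug down. From the underside up: plug 8 mm, plate 5, gap 24 under a bridge handle, whose bar is 70 mm long (lid's x), 20 wide (y), 16 high. Point: centre of the bar, 45 mm above the underside, mid-lid; z up. About 90 g, loose.
- lid_oblong_grip (a point): Yellow plastic lid, OBLONG, plate 134 mm (its x) x 90 mm (its y); its plug is 106 x 62 mm (5 mm to spare each side; either way round fits). Lies plug down. From the underside up: plug 8 mm, plate 5, gap 24 under a bridge handle, whose bar is 70 mm long (lid's x), 20 wide (y), 16 high. Point: centre of the bar, 45 mm above the underside, mid-lid; z up. About 90 g, loose.
- lid_spare_grip (a point): The spare: a SMALL ROUND yellow plastic lid, plate 78 mm across, that fits none of the tubs; to be left alone. Lies plug down. From the underside up: plug 8 mm, plate 5, gap 24 under a bridge handle, whose bar is 46 mm long (lid's x), 20 wide (y), 16 high. Point: centre of the bar, 45 mm above the underside, mid-lid; z up. About 90 g, loose.
- tape_measure: Grey tape measure standing on edge, 70 (x) x 34 (y) x 57 mm tall, with a steel end hook; bystander. Origin at the centre of its underside.
- castor: Steel swivel castor standing on its 70 x 60 mm mounting plate with the black rubber wheel up, 84 mm tall; bystander. Origin at the centre of its underside.

How it is judged:
At the end, for the whole second after the job is handed in: Each of the round, square and oblong lids sits on the tub of its own shape: centred within 10 mm, level within 0.06 rad, its plate on the rim within 3 mm of height, at rest (below 20 mm/s) and released; the tubs stand on the bench (rim below 65 mm) (horizontal distance between lid_round_grip and tub_round_rim below 0.01 m and z of lid_round_grip in the frame of tub_round_rim between 0.034 and 0.04 m and angle between each of lid_round_grip, lid_square_grip, lid_oblong_grip's own z axis and vertical below 0.06 rad and height (world z) of each of tub_round_rim, tub_square_rim, tub_oblong_rim below 0.065 m and linear speed of each of lid_round, lid_square, lid_oblong below 0.02 m/s and horizontal distance between lid_square_grip and tub_square_rim below 0.01 m and z of lid_square_grip in the frame of tub_square_rim between 0.034 and 0.04 m and horizontal distance between lid_oblong_grip and tub_oblong_rim below 0.01 m and z of lid_oblong_grip in the frame of tub_oblong_rim between 0.034 and 0.04 m); the robot touches nothing.
It fails at once if the small spare lid is shifted by more than 30 mm (distance of lid_spare_grip from where it was at the start of the episode above 0.03 m).
It fails at once if the tape measure is shifted by more than 30 mm (distance of tape_measure from where it was at the start of the episode above 0.03 m).
It fails at once if the castor is shifted by more than 30 mm (distance of castor from where it was at the start of the episode above 0.03 m).
It also fails if it takes over 96 s, if anything falls off the work surface, if the arm or the gripper's body presses on something with over 40 N, if the wrist force passes 120 N, or if a joint passes its speed limit or range.

### The arm

A 6-joint arm with a two-finger parallel gripper is mounted at the origin on the work surface. World frame = base frame: x ahead of the robot, y to its left, z up, the work surface at z = 0. Lengths are in m, angles in rad, forces in N, time in s.
With the tool pointing down it reaches from about 0.35 to 0.85 m from the base axis. Payload 8.1 kg.
Tool frame: the origin (TCP) lies between the finger pads; the fingertips stand 11 mm ahead of it and the grasp point (between the pads) lies 8 mm behind it (robot.tips_ahead is the distance from the TCP to the fingertips, in m); z points along the fingers, y is the line along which they close (so a half turn about z gives the same grasp; the last joint's range is limited). The gripper opens to 93 mm and grips with 3 to 60 N. Pads are 15 mm wide; open, the fingers measure 128 mm over their backs; the gripper's body (75 mm by 188 mm) begins 65 mm behind the grasp point.
Start: joints at [-1.358, 0.13, 1.488, -0, 1.523, -0.085], TCP at [0.176, -0.574, 0.23] pointing down, gripper open.
Joint ranges: [-2.96, 2.96], [-0.89, 2.26], [0.02, 2.5], [-1.34, 4.48], [0, 2.73], [-2.66, 2.66]. Speed limits (rad/s): [2.39, 2.39, 2.79, 3.14, 3.14, 3.14].

### API

Orientations are given as a rotation vector (axis times angle).
In Python, from plant import robot gives the robot as it stands. The module is installed in compiled form; this text tells all that it offers.
- The arm moves only by the tool move_arm, never from a script. Its argument "deltas" is one flat list of numbers, 7 for each row, row after row: the shift along the tool's x, y, z in m, then the turn, a rotation vector about the tool's x, y, z in rad, then the opening, from 0 (shut) to 1 (fully open). A call has 1 to 12 rows; each row is the pose to reach, as a shift and turn from the pose commanded when the call began, along the tool's axes at that moment; what a row does not reach only later rows make up. A row lasts 1/8 s, in which the tool goes at most 62.5 mm and 10.7 degrees, less where a joint would pass 70% of its speed; a pose out of reach is approached as far as the arm can. A call with a gripper value outside its range is refused whole. The fingers move at their own pace and stop on an object; "squeeze" is the grip in N (left out, the last holds). Time passes only in rows, so rows that repeat a pose let the fingers close. It gives the time, the measured TCP pose, the force, the opening and the grip force at its end, in the units of the state.
- robot.read_state(): the state, without advancing time (a new reading comes with each control period).
- robot.read_camera(name): name is "scene" or "top"; returns (picture, depth): 400x640x3 uint8, red, green, blue; 400x640 float32, m along the optical axis (not along the pixel's ray), 0 where there is no reading.
- robot.camera_model(name): a dict with "K" (3x3 intrinsics, pixels), "k1" (the pictures are not rectified: a ray, as slopes to the right and down, at radius r is drawn at 1 + k1 r^2 times it, then the intrinsics apply), "R" (3x3) and "t" (3): a world point X has camera coordinates R X + t. Camera axes: x right, y down, z forward; pixel columns grow to the right and rows downward; lengths in m; the calibration is good to about 2 mm. A picture is of the moment at which its call begins. camera_model takes no time and is no camera call.
- robot.close_job(): hands the job in; it is judged then, once.
Trained networks look in the newest picture that a camera, given by its name, has taken for a name from the list of things; names that differ only in an ending like _2 or _b are one class to them, and where a whole thing is asked for, a point or a joint stands for the part that bears it (a point fixed in the world has none). Each returns a list of dicts, best first, with "confidence" (0 to 1); they miss things now and then, are a little off and sometimes report something else, mostly with a low value. They report only what shows in the picture. A call takes as long as a camera call.
- robot.recognise(camera, label): "uv" ([column, row] in pixels, amid what is visible of it).
The state is a dict: "t": time; "q": joint angles; "dq": joint speeds; "joint_torque": joint torques, N m; "tool_pos": TCP position; "orientation": TCP orientation; "force": force on the tool from outside, world axes, zero at the start; "wrist_torque": the same for the moment, N m; "opening": finger opening in m; "gripper_force": force on a finger pad.
Only numpy, scipy, OpenCV 4.12 (cv2) and the standard library are available. Lean on these libraries where they do the work, as an engineer would, in place of code of your own. Each camera call takes 0.05 s, during which the arm holds its last target. There are 200 camera calls.

## Working session

There is one attempt and no reset: what is moved stays moved. The work goes in short steps, Python scripts to look and compute and a tool call to move; the robot and the scene stay as the last step left them, time stands still between calls to the robot, and variables do not carry over. Pictures are saved under pics/ and viewed, at most 14 in all, crops included, and the job is handed in when it is done.

Besides the shell and the picture viewer there is one more tool, called after "Call:" as name(argument=value, ...) on one line, values as JSON. move_arm: Moves the arm, as the interface text tells. Its arguments: {"type":"object","properties":{"deltas":{"type":"array","items":{"type":"number"}},"squeeze":{"type":"number"}},"required":["deltas"]}

```bash
mkdir -p pics; python3 - <<'E'
from plant import robot
import cv2,numpy as np
for n in("scene","top"):
    p,d=robot.read_camera(n); cv2.imwrite(f"pics/{n}0.png",p[:,:,::-1]); np.save(f"{n}_d.npy",d); np.save(f"{n}_p.npy",p)
    m=robot.camera_model(n); print(n,np.round(m["K"],1).tolist(),m["k1"],np.round(m["R"],3).tolist(),np.round(m["t"],3))
    for l in ["tub_round_rim","tub_square_rim","tub_oblong_rim","lid_round_grip","lid_square_grip","lid_oblong_grip","lid_spare_grip","tape_measure","castor"]:
        print(l,[(np.round(r["uv"]).tolist(),round(r["confidence"],2)) for r in robot.recognise(n,l)][:3])
s=robot.read_state();print(s["t"],s["tool_pos"],s["orientation"],s["opening"])
E
```

```text
scene [[411.7, 0.0, 321.9], [0.0, 411.7, 204.6], [0.0, 0.0, 1.0]] 0.022578746027722536 [[-0.599, 0.8, -0.008], [0.639, 0.472, -0.608], [-0.483, -0.369, -0.794]] [ 0.334 -0.309  1.258]
tub_round_rim [([206.0, 167.0], 0.65)]
tub_square_rim [([249.0, 201.0], 0.71)]
tub_oblong_rim [([436.0, 317.0], 0.91)]
lid_round_grip [([347.0, 196.0], 0.61)]
lid_square_grip [([368.0, 277.0], 0.83), ([248.0, 202.0], 0.62)]
lid_oblong_grip [([304.0, 238.0], 0.96)]
lid_spare_grip [([408.0, 229.0], 0.55)]
tape_measure [([473.0, 263.0], 0.9)]
castor [([247.0, 131.0], 0.57)]
top [[519.4, 0.0, 314.5], [0.0, 519.4, 199.8], [0.0, 0.0, 1.0]] -0.09164914647089191 [[0.004, -1.0, 0.01], [-0.988, -0.005, -0.157], [0.157, -0.009, -0.988]] [-0.019  0.536  1.343]
tub_round_rim [([310.0, 172.0], 0.16)]
tub_square_rim [([374.0, 166.0], 0.58), ([428.0, 173.0], 0.46)]
tub_oblong_rim [([190.0, 170.0], 0.7)]
lid_round_grip [([306.0, 227.0], 0.71)]
lid_square_grip [([250.0, 176.0], 0.81)]
lid_oblong_grip [([310.0, 173.0], 0.66), ([429.0, 172.0], 0.61)]
lid_spare_grip [([243.0, 232.0], 0.61), ([190.0, 169.0], 0.38)]
tape_measure [([182.0, 229.0], 0.66)]
castor [([434.0, 232.0], 0.9)]
1.0 [ 0.17609322 -0.5735635   0.22962632] [-3.10676390e+00 -4.66128157e-01 -3.00893127e-05] 0.0930710031700048
```

View pics/top0.png

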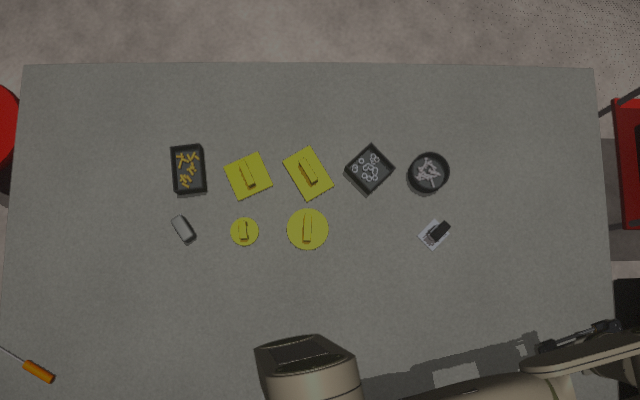

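View pics/scene0.png

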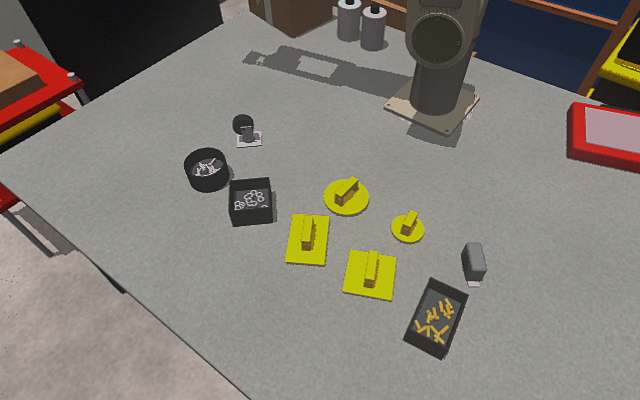

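The pictures agree with each other. In the top view the tubs are: oblong (188,170), square (369,168), round (428,173). The lids are: square (248,176), oblong (308,173), round (307,229). The spare lid is at (245,231), the tape at (183,229) and the castor at (434,233). Next I measure the poses from the depth data.

```bash
cat > h.py <<'E'
from plant import robot
import cv2,numpy as np
from scipy.spatial.transform import Rotation as Ro
def cloud(n):
    p,d=robot.read_camera(n); m=robot.camera_model(n); K=np.array(m["K"])
    v,u=np.mgrid[:400,:640]
    uv=np.stack([u,v],-1).reshape(-1,1,2).astype(float)
    s=cv2.undistortPoints(uv,K,np.array([m["k1"],0,0,0,0.])).reshape(400,640,2)
    X=np.dstack([s*d[...,None],d])
    W=(X-np.array(m["t"]))@np.array(m["R"]); W[d==0]=np.nan
    return p,W
def near(P,c,r): return P[np.hypot(*(P[:,:2]-c).T)<r]
def rect(P):
    (c,s,a)=cv2.minAreaRect(P[:,:2].astype(np.float32)); 
    if s[0]<s[1]: s=s[::-1];a+=90
    return np.round(c,4),np.round(s,4),round((a+90)%180-90,1)
def R_down(yaw_y):  # tool z down, tool y at world angle yaw_y (deg)
    a=np.radians(yaw_y); y=np.array([np.cos(a),np.sin(a),0]); z=np.array([0,0,-1.]); return np.stack([np.cross(y,z),y,z],1)
def delta(pos,yaw_y,s=None):
    s=s or robot.read_state(); R=Ro.from_rotvec(s["orientation"]).as_matrix()
    best=min((Ro.from_matrix(R.T@R_down(yaw_y+k)).as_rotvec() for k in(0,180)),key=np.linalg.norm)
    return np.round(R.T@(np.array(pos)-s["tool_pos"]),4),np.round(best,4)
E
cat > m.py <<'E'
from h import *
C={"tub_o":(188,170),"lid_s":(248,176),"lid_o":(308,173),"tub_s":(369,168),"tub_r":(428,173),"spare":(245,231),"lid_r":(307,229),"tape":(183,229),"castor":(434,233)}
pt,Wt=cloud("top"); ps,Ws=cloud("scene")
for n,(u,v) in C.items():
    c=np.nanmedian(Wt[v-6:v+7,u-6:u+7].reshape(-1,3),0)[:2]; print(n,np.round(c,3))
    for nm,p,W in(("top",pt,Wt),("scn",ps,Ws)):
        q=p.reshape(-1,3).astype(int); P=W.reshape(-1,3); ok=~np.isnan(P[:,0]); q,P=q[ok],P[ok]
        i=np.hypot(*(P[:,:2]-c).T)<.085; yel=(q[:,0]>q[:,2]+50)
        if n[:3]=="tub":
            A=P[i&(P[:,2]>.052)&(P[:,2]<.068)]; print(nm,len(A),*rect(A),np.round(np.median(A[:,2]),4))
        elif n[:3]in("lid","spa"):
            A=P[i&yel&(P[:,2]>.007)&(P[:,2]<.02)];B=P[i&yel&(P[:,2]>.047)]
            print(nm,"plate",len(A),*rect(A),"bar",len(B),*rect(B),np.round(np.median(B[:,2]),4))
        else:
            A=P[i&(P[:,2]>.01)]; print(nm,len(A),*rect(A))
E
python3 m.py
```

```text
tub_o [0.619 0.33 ]
top 314 [0.6217 0.3269] [0.1251 0.083 ] 7.2 0.0602
scn 567 [0.6182 0.3257] [0.1274 0.0799] 7.3 0.0587
lid_s [0.6   0.162]
top plate 1173 [0.6084 0.1681] [0.1058 0.1056] -65.2 bar 193 [0.6079 0.1676] [0.0697 0.0202] 24.9 0.0543
scn plate 1804 [0.6054 0.1647] [0.1075 0.1054] 24.9 bar 284 [0.6063 0.165 ] [0.0706 0.0198] 24.8 0.052
lid_o [0.61  0.002]
top plate 1262 [0.6166 0.0027] [0.1338 0.0898] 31.7 bar 196 [0.6168 0.0023] [0.0699 0.0207] 30.4 0.0538
scn plate 1584 [ 6.143e-01 -2.000e-04] [0.1352 0.0899] 31.5 bar 237 [ 6.14e-01 -4.00e-04] [0.0708 0.0198] 30.9 0.052
tub_s [ 0.626 -0.164]
top 279 [ 0.626  -0.1643] [0.0993 0.0965] -46.5 0.0604
scn 385 [ 0.6225 -0.1667] [0.0988 0.096 ] 43.2 0.0582
tub_r [ 0.614 -0.326]
top 233 [ 0.6154 -0.3262] [0.1015 0.0991] -55.9 0.0596
scn 295 [ 0.6134 -0.3257] [0.1039 0.1013] 47.6 0.0575
spare [0.453 0.166]
top plate 463 [0.4551 0.1738] [0.0758 0.0743] 28.0 bar 135 [0.4553 0.1741] [0.0456 0.0202] 6.8 0.0541
scn plate 531 [0.4558 0.1721] [0.0775 0.0747] -78.1 bar 152 [0.4527 0.1707] [0.0463 0.0201] 7.2 0.0518
lid_r [0.459 0.004]
top plate 1126 [0.4667 0.0066] [0.1227 0.1111] 38.6 bar 203 [0.4627 0.0033] [0.0692 0.0197] -2.5 0.0539
scn plate 1002 [ 0.4656 -0.0045] [0.1261 0.1151] -37.1 bar 197 [0.4612 0.0008] [0.0709 0.0202] -2.9 0.0519
tape [0.455 0.33 ]
top 429 [0.4724 0.3228] [0.098  0.0889] -4.9
scn 760 [0.4566 0.3324] [0.0713 0.0363] 34.8
castor [ 0.446 -0.33 ]
top 324 [ 0.4564 -0.329 ] [0.1241 0.0773] 76.4
scn 446 [ 0.454  -0.3465] [0.054  0.0369] -43.7
```

```bash
python3 -c "
from h import *
print(delta((.462,.002,.15),-92.7))"
```

```text
(array([ 0.4422, -0.4664,  0.0796]), array([ 0.    , -0.    ,  0.3449]))
```

Call:
move_arm(deltas=[0.442,-0.466,0.05,0,0,0.345,0.5,0.442,-0.466,0.05,0,0,0.345,0.5,0.442,-0.466,0.05,0,0,0.345,0.5,0.442,-0.466,0.05,0,0,0.345,0.5,0.442,-0.466,0.05,0,0,0.345,0.5,0.442,-0.466,0.05,0,0,0.345,0.5,0.442,-0.466,0.05,0,0,0.345,0.5,0.442,-0.466,0.05,0,0,0.345,0.5,0.442,-0.466,0.05,0,0,0.345,0.5,0.442,-0.466,0.05,0,0,0.345,0.5,0.442,-0.466,0.08,0,0,0.345,0.5,0.442,-0.466,0.08,0,0,0.345,0.5], squeeze=25)

```text
t: 2.6
tool_pos: [0.4602, 0.0031, 0.1473]
orientation: [-3.14, 0.069, 0.008]
force: [-1.1, -0.5, -0.3]
opening: 0.0468
gripper_force: 0.0
```

```bash
python3 -c "
from h import *
s=robot.read_state();print(s['t'],s['tool_pos'],s['dq'].round(2) if hasattr(s['dq'],'round') else s['dq'])
print(delta((.462,.002,.036),-92.7))"
```

```text
2.6 [0.46022658 0.00308174 0.14730367] [-0.05 -0.04 -0.03 -0.01  0.04 -0.02]
(array([0.0024, 0.001 , 0.1113]), array([-0.0003,  0.0049,  0.003 ]))
```

Call:
move_arm(deltas=[0,0,0.05,0,0,0,0.5,0,0,0.09,0,0,0,0.5,0,0,0.113,0,0,0,0.5,0,0,0.113,0,0,0,0.5,0,0,0.113,0,0,0,0,0,0,0.113,0,0,0,0,0,0,0.113,0,0,0,0,0,0,0.113,0,0,0,0,0,0,0.113,0,0,0,0])

```text
t: 3.72
tool_pos: [0.4627, 0.0014, 0.0377]
orientation: [3.14, -0.074, 0.003]
force: [-0.6, -1.2, 7.2]
opening: 0.0196
gripper_force: 25.0
```

```bash
python3 -c "
from h import *
print(delta((.462,.002,.20),-92.7)); print(delta((.6144,-.326,.20),-92.7))"
```

```text
(array([-0.0005, -0.0005, -0.1623]), array([ 0.0003, -0.0017,  0.0001]))
(array([ 0.1671,  0.32  , -0.1619]), array([ 0.0003, -0.0017,  0.0001]))
```

Call:
move_arm(deltas=[0,0,-0.06,0,0,0,0,0,0,-0.12,0,0,0,0,0.02,0.04,-0.16,0,0,0,0,0.05,0.09,-0.162,0,0,0,0,0.078,0.145,-0.162,0,0,0,0,0.106,0.2,-0.162,0,0,0,0,0.135,0.255,-0.162,0,0,0,0,0.155,0.295,-0.162,0,0,0,0,0.167,0.32,-0.14,0,0,0,0,0.167,0.32,-0.11,0,0,0,0,0.167,0.32,-0.1,0,0,0,0,0.167,0.32,-0.1,0,0,0,0])

```text
t: 5.22
tool_pos: [0.613, -0.3252, 0.1357]
orientation: [-3.14, 0.073, 0.003]
force: [0.6, 0.7, -0.9]
opening: 0.0198
gripper_force: 25.0
```

```bash
cat > look.py <<'E'
from h import *
import sys
n=sys.argv[1]
s=robot.read_state();print(s['t'],np.round(s['tool_pos'],4),s['opening'],s['gripper_force'])
for k in("scene","top"):
    p,W=cloud(k); cv2.imwrite(f"pics/{k}_{n}.png",p[:,:,::-1])
    if len(sys.argv)>3:
        P=W.reshape(-1,3);q=p.reshape(-1,3).astype(int);c=np.array([float(a) for a in sys.argv[2:4]])
        i=(np.hypot(*(P[:,:2]-c).T)<.085)
        rim=i&(P[:,2]>.052)&(P[:,2]<.068)&(q.max(1)<90)
        y=i&(q[:,0]>q[:,2]+50)&(P[:,2]>.055)
        zs=P[y,2]; print(k,"rim",rim.sum(),*(rect(P[rim]) if rim.sum()>9 else ()),"yellow",y.sum())
        if y.sum()>20:
            h=np.histogram(zs,20); z0=h[1][np.argmax(h[0])]; A=P[y&(abs(P[:,2]-z0)<.006)]; print(" plate z",round(np.median(A[:,2]),4),*rect(A))
            B=P[y&(P[:,2]>np.median(A[:,2])+.03)]
            if len(B)>20: print(" bar z",round(np.median(B[:,2]),4),len(B),*rect(B))
E
python3 look.py a .6144 -.326; python3 -c "
import cv2,numpy as np
a=cv2.imread('pics/scene_a.png')[80:280,130:430];cv2.imwrite('pics/a.png',cv2.resize(a,None,fx=2.5,fy=2.5))"
```

```text
5.225 [ 0.613  -0.3252  0.1357] 0.01976633199828958 24.99987155199051
scene rim 167 [ 0.6233 -0.3108] [0.1016 0.0674] -32.5 yellow 1041
 plate z 0.1096 [ 0.615  -0.3198] [0.1124 0.1002] -41.3
 bar z 0.1492 112 [ 0.6322 -0.2925] [0.0978 0.0316] 85.9
top rim 2 yellow 341
 plate z 0.1132 [ 0.6056 -0.3211] [0.1072 0.0568] 51.9
 bar z 0.1546 67 [ 0.5927 -0.3013] [0.0938 0.0247] 69.8
```

View pics/a.png

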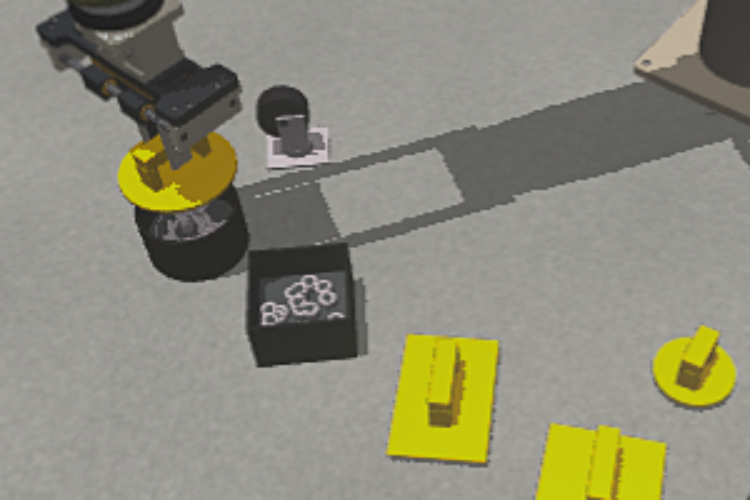

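The lid is level above the round tub (crop ~(180,185)). Lower and release.

Call:
move_arm(deltas=[0.001,0.001,0.015,0,0,0,0,0.001,0.001,0.03,0,0,0,0,0.001,0.001,0.04,0,0,0,0,0.001,0.001,0.046,0,0,0,0,0.001,0.001,0.047,0,0,0,0,0.001,0.001,0.047,0,0,0,0])

```text
t: 6.08
tool_pos: [0.6146, -0.327, 0.0898]
orientation: [3.141, -0.074, 0.0]
force: [-0.7, 0.8, 0.1]
opening: 0.0197
gripper_force: 25.0
```

Call:
move_arm(deltas=[0,0,0.001,0,0,0,0.4,0,0,0.001,0,0,0,0.4,0,0,0.001,0,0,0,0.5,0,0,-0.04,0,0,0,0.5,0,0,-0.09,0,0,0,0.5,0,0,-0.12,0,0,0,0.5,0,0,-0.12,0,0,0,0.5])

```text
t: 6.95
tool_pos: [0.6163, -0.3281, 0.214]
orientation: [3.137, -0.074, 0.01]
force: [0.5, 0.7, -0.4]
opening: 0.0465
gripper_force: 0.0
```

```bash
python3 look.py b .6144 -.326; python3 -c "
from h import *
print(delta((.607,.1663,.15),-65.1))"
```

```text
6.95 [ 0.6163 -0.3281  0.214 ] 0.04649929950803435 0.0
scene rim 53 [ 0.6239 -0.3   ] [0.0869 0.0582] 0.7 yellow 1161
 plate z 0.0638 [ 0.6145 -0.3253] [0.112  0.1084] -49.1
 bar z 0.1034 235 [ 0.6135 -0.3142] [0.0814 0.0717] 87.2
top rim 7 yellow 397
 plate z 0.0626 [ 0.6252 -0.3301] [0.1107 0.0593] 72.7
 bar z 0.1057 66 [ 0.5953 -0.3203] [0.0631 0.0263] -47.2
(array([-0.0307, -0.4923,  0.0591]), array([-3.000e-04,  3.000e-04, -4.818e-01]))
```

Call:
move_arm(deltas=[-0.03,-0.492,0,0,0,-0.482,0.5,-0.03,-0.492,0,0,0,-0.482,0.5,-0.03,-0.492,0,0,0,-0.482,0.5,-0.03,-0.492,0,0,0,-0.482,0.5,-0.03,-0.492,0,0,0,-0.482,0.5,-0.03,-0.492,0,0,0,-0.482,0.5,-0.03,-0.492,0,0,0,-0.482,0.5,-0.03,-0.492,0.02,0,0,-0.482,0.5,-0.03,-0.492,0.06,0,0,-0.482,0.5,-0.03,-0.492,0.1,0,0,-0.482,0.5,-0.03,-0.492,0.1,0,0,-0.482,0.5])

```text
t: 8.43
tool_pos: [0.6031, 0.1652, 0.103]
orientation: [-3.067, -0.678, 0.018]
force: [0.3, 0.3, -0.1]
opening: 0.0469
gripper_force: 0.0
```

```bash
python3 -c "
from h import *
print(delta((.607,.1663,.0372),-65.1))"
```

```text
(array([0.0048, 0.0009, 0.0658]), array([-0.0028,  0.0113,  0.0006]))
```

Call:
move_arm(deltas=[0.001,0.001,0.04,0,0,0,0.5,0.001,0.001,0.06,0,0,0,0.5,0.001,0.001,0.065,0,0,0,0.5,0.001,0.001,0.065,0,0,0,0.5])

```text
t: 8.93
tool_pos: [0.6096, 0.1653, 0.0455]
orientation: [3.068, 0.677, 0.001]
force: [-0.3, -0.2, -0.1]
opening: 0.0463
gripper_force: 0.0
```

```bash
python3 -c "
from h import *
print(delta((.607,.1663,.0372),-65.1))"
```

```text
(array([-0.0019, -0.002 ,  0.0083]), array([ 0.0001, -0.0006, -0.    ]))
```

Call:
move_arm(deltas=[-0.002,-0.002,0.008,0,0,0,0.5,-0.002,-0.002,0.008,0,0,0,0.5,-0.002,-0.002,0.008,0,0,0,0,-0.002,-0.002,0.008,0,0,0,0,-0.002,-0.002,0.008,0,0,0,0,-0.002,-0.002,0.008,0,0,0,0,-0.002,-0.002,0.008,0,0,0,0])

```text
t: 9.8
tool_pos: [0.6066, 0.1664, 0.0369]
orientation: [-3.068, -0.678, -0.001]
force: [-0.4, 0.9, 1.4]
opening: 0.0197
gripper_force: 25.0
```

```bash
python3 -c "
from h import *
print(delta((.607,.1663,.0372),-65.1)); print(delta((.6243,-.1655,.20),-46.7))"
```

```text
(array([ 0.0003,  0.0003, -0.0003]), array([ 0.    , -0.0003,  0.0002]))
(array([-0.1237,  0.3085, -0.1632]), array([ 1.000e-04, -3.000e-04, -3.209e-01]))
```

Call:
move_arm(deltas=[0,0,-0.06,0,0,0,0,0,0,-0.12,0,0,-0.05,0,-0.02,0.05,-0.14,0,0,-0.1,0,-0.042,0.105,-0.15,0,0,-0.16,0,-0.064,0.16,-0.15,0,0,-0.22,0,-0.086,0.215,-0.15,0,0,-0.28,0,-0.107,0.268,-0.15,0,0,-0.321,0,-0.12,0.298,-0.14,0,0,-0.321,0,-0.124,0.3085,-0.12,0,0,-0.321,0,-0.124,0.3085,-0.1,0,0,-0.321,0,-0.124,0.3085,-0.1,0,0,-0.321,0,-0.124,0.3085,-0.1,0,0,-0.321,0])

```text
t: 11.3
tool_pos: [0.6241, -0.1641, 0.1366]
orientation: [-2.919, -1.162, 0.0]
force: [0.3, -1.0, -0.6]
opening: 0.0197
gripper_force: 25.0
```

```bash
python3 look.py c .6243 -.1655;python3 -c "
from h import *
print(delta((.6243,-.1655,.0889),-46.7))
a=cv2.imread('pics/scene_c.png')[80:280,130:430];cv2.imwrite('pics/c.png',cv2.resize(a,None,fx=2.5,fy=2.5))"
```

```text
11.3 [ 0.6241 -0.1641  0.1366] 0.01971239448759192 24.99970257282257
scene rim 173 [ 0.6449 -0.1444] [0.095  0.0362] -48.6 yellow 1513
 plate z 0.1118 [ 0.6247 -0.1655] [0.1076 0.1058] 43.6
 bar z 0.1516 240 [ 0.6428 -0.1843] [0.0772 0.071 ] -46.4
top rim 22 [ 0.5676 -0.1552] [0.0243 0.0066] 53.6 yellow 491
 plate z 0.1121 [ 0.6194 -0.1713] [0.1046 0.0841] -46.7
(array([-0.0009,  0.0002,  0.0488]), array([ 0.0014, -0.0008,  0.0015]))
```

View pics/c.png

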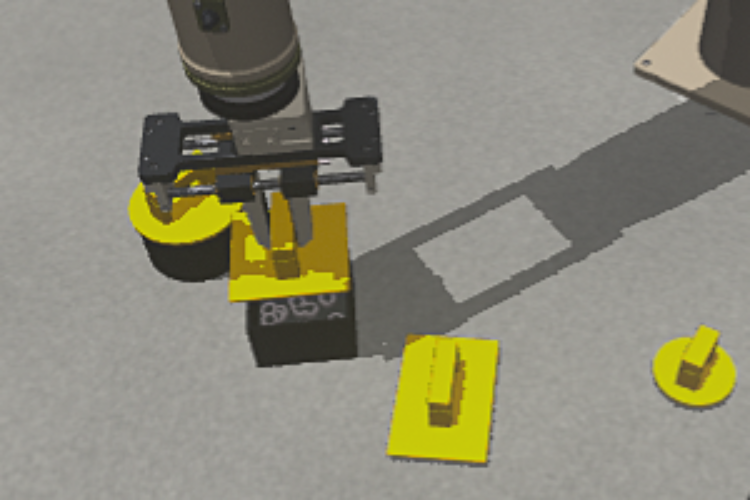

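Square lid is held over the square tub (crop ~(290,250)), aligned to within about 2 mm. Lowering.

Call:
move_arm(deltas=[-0.0015,0,0.015,0,0,0,0,-0.0015,0,0.03,0,0,0,0,-0.0015,0,0.042,0,0,0,0,-0.0015,0,0.048,0,0,0,0,-0.0015,0,0.048,0,0,0,0,-0.0015,0,0.048,0,0,0,0])

```text
t: 12.15
tool_pos: [0.6228, -0.1667, 0.0887]
orientation: [-2.92, -1.159, 0.0]
force: [-2.9, 0.3, 2.8]
opening: 0.0197
gripper_force: 25.0
```

Call:
move_arm(deltas=[0,0,0,0,0,0,0.4,0,0,0,0,0,0,0.4,0,0,0,0,0,0,0.5,0,0,-0.04,0,0,0,0.5,0,0,-0.09,0,0,0,0.5,0,0,-0.12,0,0,0,0.5,0,0,-0.12,0,0,0,0.5,0,0,-0.12,0,0,0,0.5])

```text
t: 13.15
tool_pos: [0.6224, -0.1665, 0.2073]
orientation: [-2.919, -1.159, 0.002]
force: [0.6, 0.1, -0.3]
opening: 0.0465
gripper_force: 0.0
```

```bash
python3 look.py d .6243 -.1655; python3 -c "
from h import *
print(delta((.6155,.001,.10),-59.2))"
```

```text
13.15 [ 0.6224 -0.1665  0.2073] 0.04649303448523923 0.0
scene rim 48 [ 0.6522 -0.1373] [0.0937 0.0192] -46.8 yellow 1634
 plate z 0.0632 [ 0.622  -0.1693] [0.1082 0.1057] 43.2
 bar z 0.1039 253 [ 0.6179 -0.1621] [0.0919 0.0716] -49.4
top rim 26 [ 0.6084 -0.1476] [0.0756 0.0555] 46.5 yellow 531
 plate z 0.0616 [ 0.6109 -0.1779] [0.1112 0.0623] -58.2
 bar z 0.1059 37 [ 0.5951 -0.1544] [0.0859 0.0152] -73.4
(array([ 0.1103, -0.1258,  0.1064]), array([-0.0029,  0.0019,  0.2182]))
```

Call:
move_arm(deltas=[0.036,-0.042,0,0,0,0.11,0.5,0.073,-0.084,0,0,0,0.218,0.5,0.1103,-0.1258,0.02,0,0,0.218,0.5,0.1103,-0.1258,0.06,0,0,0.218,0.5,0.1103,-0.1258,0.1,0,0,0.218,0.5,0.1103,-0.1258,0.13,0,0,0.218,0.5,0.1103,-0.1258,0.13,0,0,0.218,0.5,0.1103,-0.1258,0.13,0,0,0.218,0.5])

```text
t: 14.25
tool_pos: [0.6171, 0.0004, 0.0792]
orientation: [3.029, 0.834, 0.0]
force: [0.3, -0.7, -0.1]
opening: 0.0466
gripper_force: 0.0
```

```bash
python3 -c "
from h import *
print(delta((.6155,.001,.0370),-59.2))"
```

```text
(array([-0.0011, -0.0013,  0.0422]), array([ 0.0001, -0.0001,  0.0001]))
```

Call:
move_arm(deltas=[-0.001,-0.001,0.03,0,0,0,0.5,-0.001,-0.001,0.042,0,0,0,0.5,-0.001,-0.001,0.042,0,0,0,0.5,-0.001,-0.001,0.042,0,0,0,0.3,-0.001,-0.001,0.042,0,0,0,0,-0.001,-0.001,0.042,0,0,0,0,-0.001,-0.001,0.042,0,0,0,0,-0.001,-0.001,0.042,0,0,0,0])

```text
t: 15.25
tool_pos: [0.616, 0.0009, 0.0374]
orientation: [3.028, 0.835, 0.002]
force: [-1.7, 0.7, 5.6]
opening: 0.0202
gripper_force: 25.0
```

```bash
python3 -c "
from h import *
print(delta((.6155,.001,.0370),-59.2));print(delta((.62,.3263,.20),-82.7))"
```

```text
(array([-0.0004, -0.0003,  0.0004]), array([ 0.0005, -0.0009,  0.0003]))
(array([ 0.1703, -0.2773, -0.1626]), array([ 3.000e-04, -1.000e-03,  4.104e-01]))
```

Call:
move_arm(deltas=[0,0,-0.06,0,0,0,0,0,0,-0.12,0,0,0.05,0,0.026,-0.042,-0.14,0,0,0.12,0,0.056,-0.092,-0.15,0,0,0.19,0,0.087,-0.142,-0.15,0,0,0.26,0,0.118,-0.192,-0.15,0,0,0.33,0,0.146,-0.238,-0.15,0,0,0.41,0,0.164,-0.267,-0.14,0,0,0.41,0,0.17,-0.277,-0.12,0,0,0.41,0,0.17,-0.277,-0.1,0,0,0.41,0,0.17,-0.277,-0.1,0,0,0.41,0,0.17,-0.277,-0.1,0,0,0.41,0])

```text
t: 16.75
tool_pos: [0.62, 0.3244, 0.1367]
orientation: [3.135, 0.198, -0.0]
force: [-0.4, -0.4, -0.2]
opening: 0.0199
gripper_force: 25.0
```

```bash
python3 look.py e .62 .3263;python3 -c "
from h import *
print(delta((.62,.3263,.0894),-82.7))
a=cv2.imread('pics/scene_e.png')[180:380,300:600];cv2.imwrite('pics/e.png',cv2.resize(a,None,fx=2.5,fy=2.5))"
```

```text
16.75 [0.62   0.3244 0.1367] 0.01994558685865366 24.997314512729645
scene rim 192 [0.6726 0.3329] [0.0798 0.0192] -81.7 yellow 2368
 plate z 0.1114 [0.6226 0.3237] [0.1254 0.0897] 7.3
 bar z 0.1518 383 [0.6179 0.3368] [0.1135 0.0649] -76.3
top rim 41 [0.6016 0.2848] [0.0728 0.008 ] 3.1 yellow 433
 plate z 0.1105 [0.6226 0.3173] [0.1184 0.0883] -1.5
(array([-0.0005, -0.0013,  0.0485]), array([-0.0004, -0.0018, -0.0009]))
```

View pics/e.png

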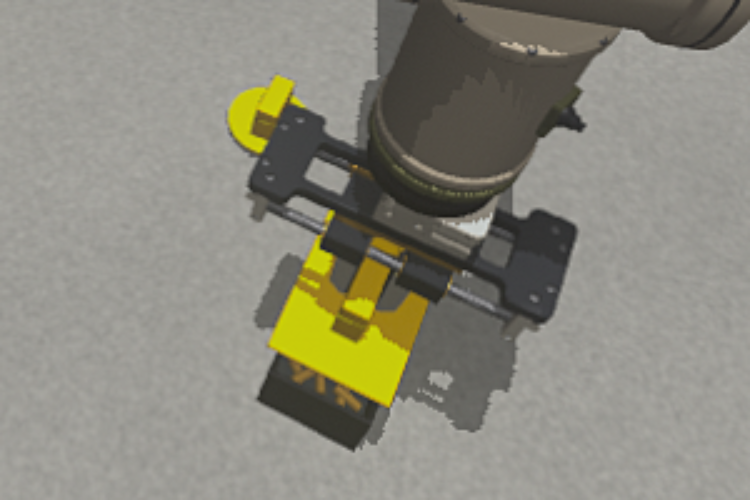

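The oblong lid sits over its tub, aligned (crop ~(350,320)). Lowering.

Call:
move_arm(deltas=[-0.0005,-0.001,0.015,0,0,0,0,-0.0005,-0.001,0.03,0,0,0,0,-0.0005,-0.001,0.042,0,0,0,0,-0.0005,-0.001,0.048,0,0,0,0,-0.0005,-0.001,0.048,0,0,0,0,-0.0005,-0.001,0.048,0,0,0,0])

```text
t: 17.6
tool_pos: [0.6188, 0.3267, 0.0892]
orientation: [3.135, 0.201, -0.001]
force: [-2.6, -2.0, 5.9]
opening: 0.0198
gripper_force: 25.0
```

Now release, rise, and back away towards the base so that the cameras get a clear view.

Call:
move_arm(deltas=[0,0,0,0,0,0,0.4,0,0,0,0,0,0,0.4,0,0,0,0,0,0,0.5,0,0,-0.04,0,0,0,0.5,0,0,-0.09,0,0,0,0.5,0,0,-0.14,0,0,0,0.5,0,0,-0.19,0,0,0,0.5,-0.05,0,-0.22,0,0,0,0.5,-0.1,0,-0.22,0,0,0,0.5,-0.15,0,-0.22,0,0,0,0.5,-0.2,0,-0.22,0,0,0,0.5,-0.2,0,-0.22,0,0,0,0.5])

```text
t: 19.1
tool_pos: [0.4179, 0.3011, 0.3087]
orientation: [-3.135, -0.203, 0.0]
force: [0.9, -1.0, 0.7]
opening: 0.0465
gripper_force: 0.0
```

```bash
for a in "f .62 .3263" "g .6243 -.1655" "h .6144 -.326"; do python3 look.py $a; done;python3 -c "
import cv2
a=cv2.imread('pics/scene_f.png')[100:370,160:520];cv2.imwrite('pics/f.png',cv2.resize(a,None,fx=2.2,fy=2.2))"
```

```text
19.1 [0.4179 0.3011 0.3087] 0.0465499821596741 0.0
scene rim 11 [0.6805 0.3425] [0.0612 0.0028] -82.1 yellow 3158
 plate z 0.0641 [0.6167 0.3254] [0.1364 0.0894] 7.3
 bar z 0.1042 413 [0.6169 0.3253] [0.0703 0.0198] 7.4
top rim 14 [0.6314 0.3084] [0.092  0.0592] 2.8 yellow 1592
 plate z 0.0658 [0.6196 0.3273] [0.1333 0.0916] 7.4
 bar z 0.1057 204 [0.6191 0.3274] [0.0686 0.022 ] 7.7
19.2 [0.4206 0.3014 0.3091] 0.046420662885497406 0.0
scene rim 58 [ 0.6528 -0.1381] [0.0913 0.02  ] -47.3 yellow 1620
 plate z 0.064 [ 0.6224 -0.1685] [0.1084 0.1056] 43.0
 bar z 0.1039 238 [ 0.6227 -0.1682] [0.0711 0.0197] 43.4
top rim 9 yellow 1494
 plate z 0.0659 [ 0.625  -0.1663] [0.1055 0.1052] -46.7
 bar z 0.1058 225 [ 0.6252 -0.1662] [0.0688 0.021 ] 43.1
19.3 [0.4215 0.3014 0.3089] 0.04630148235226611 0.0
scene rim 47 [ 0.6231 -0.3001] [0.0887 0.0597] -0.8 yellow 1108
 plate z 0.0639 [ 0.6136 -0.3266] [0.1127 0.1108] -57.1
 bar z 0.1035 191 [ 0.6129 -0.327 ] [0.0691 0.0241] -1.8
top rim 2 yellow 1280
 plate z 0.0658 [ 0.6142 -0.3251] [0.1107 0.1093] -45.3
 bar z 0.1058 189 [ 0.6129 -0.3233] [0.0671 0.0197] -2.1
```

View pics/f.png

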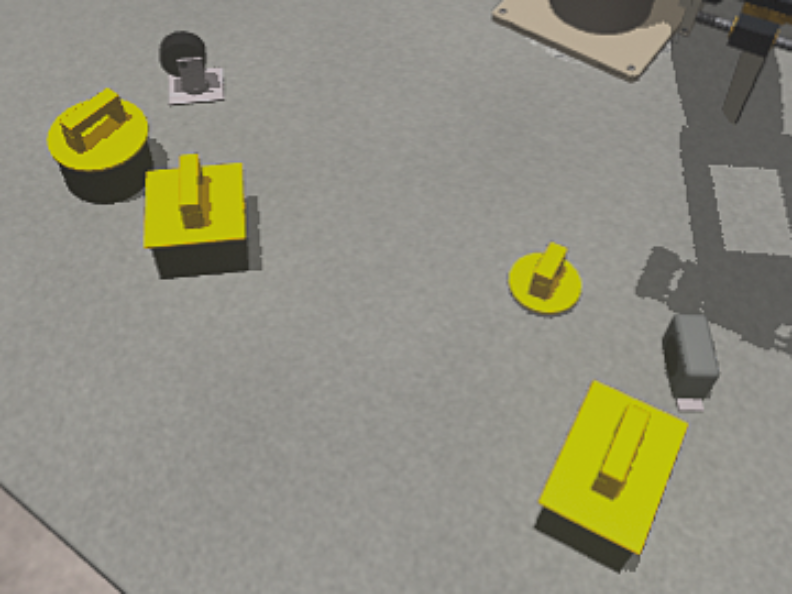

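All three lids lie flat on their own tubs: round at crop (98,130), square at (195,205) and oblong at (615,465). Their plate tops are at about 65 mm, and the spare lid, tape measure and castor haven't moved.

```bash
python3 -c "
from plant import robot
print(robot.close_job())"
```

```text
the job is handed in; nothing more can be done
None
```

The round, square and oblong lids are seated flat on their own tubs, the spare lid, tape measure and castor look unmoved in the last picture, and the job is handed in at about 19 s; the hand-in returned no verdict.

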